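# Charge the mill jar and hover its lid

## Task

Charge the green mill jar: carry the tray of white grinding balls over the plaster moulds, tip all six balls into the jar, and set the empty tray back upright on its blue mat. Then take the jar's lid by its steel rib, carry it over the moulds and hold it level and centred about 15 mm above the jar's rim, its red ears in line with the jar's red lugs, not touching the jar. Finish while still holding it there, so the seal can be inspected before closing; leave the moulds and everything else on the table where they are.

Things in the scene. Friction and masses are not known exactly. Their poses are not given: they have to be found in the camera images.
- jar: Green open-topped cylindrical mill jar, fixed to the table: 170 mm outer diameter, 120 mm high, wall 10 mm (mouth 150 mm), floor 10 mm thick. Origin: centre of its underside, z up. Two red clamp lugs (26 mm wide) stick out 19 mm from the wall at its +y and -y sides, tops flush with the rim.
- jar_rim (a point): Centre of the jar's mouth, at rim height (120 mm above the table), axes as the jar's.
- lid: Jar lid, about 0.4 kg, lying on its plug. Origin: centre of the plug underside, z up. Black plug 140 mm dia., 0-12 mm high; green plate 170 mm dia., 12-24 mm high; red ears 26 mm wide reach 104 mm from the centre at +y and -y; upright steel rib to grip, 16 mm thick (x), 110 long (y), 24-70 mm high. Same after half a turn. Ears line up with the lugs when lid y is parallel to jar y.
- tray: Aluminium tray, about 0.35 kg, on the blue mat: 140 mm (x) by 92 (y), walls 50 high, 4 thick at back (+x) and sides, open at the front (-x). Floor rises 10 degrees from back (6 mm) to front lip (30 mm); balls roll out once the front is tipped down more than that. Yellow handle bar across it (along y), 16 thick (x), 74-100 mm high, at x = +10 mm. Origin: centre of underside, z up.
- tray_lip (a point): Middle of the tray's front lip, the upper edge of the floor: 70 mm ahead (-x) of the tray's origin and 30 mm above its underside.
- tray_grip (a point): Middle of the tray's handle bar: tray x = +10 mm, 87 mm above its underside.
- mat: Blue mat fixed to the table, 180 mm (x) by 130 mm (y), 4 mm thick, on which the tray stands and to which it returns. Origin: centre of its underside.
- ball0_center (a point): Centre of a white ceramic grinding ball, 26 mm diameter, 30 g, one of six lying in the back of the tray.
- ball1_center (a point): Centre of a white ceramic grinding ball, 26 mm diameter, 30 g, one of six lying in the back of the tray.
- ball2_center (a point): Centre of a white ceramic grinding ball, 26 mm diameter, 30 g, one of six lying in the back of the tray.
- ball3_center (a point): Centre of a white ceramic grinding ball, 26 mm diameter, 30 g, one of six lying in the back of the tray.
- ball4_center (a point): Centre of a white ceramic grinding ball, 26 mm diameter, 30 g, one of six lying in the back of the tray.
- ball5_center (a point): Centre of a white ceramic grinding ball, 26 mm diameter, 30 g, one of six lying in the back of the tray.
- mould_a: White plaster casting mould with a black strap, 80 x 76 mm and 150 mm high, about 1.8 kg, standing loose in the row between the lid and tray (right) and the jar (left). Leave it in place. Origin: centre of its underside.
- mould_b: White plaster casting mould with a black strap, 80 x 76 mm and 125 mm high, about 1.8 kg, standing loose in the row between the lid and tray (right) and the jar (left). Leave it in place. Origin: centre of its underside.
- mould_c: White plaster casting mould with a black strap, 80 x 76 mm and 138 mm high, about 1.8 kg, standing loose in the row between the lid and tray (right) and the jar (left). Leave it in place. Origin: centre of its underside.
- mug: Yellow mug, 80 mm diameter, 90 mm high, beyond the jar; leave it in place. Origin: centre of its underside.
- glaze: Blue glaze jar, 72 mm diameter, 110 mm high, at the left; leave it in place. Origin: centre of its underside.
- brush: Flat brush, about 200 mm long, lying on the table to the left of the jar; leave it in place.
Mind the look-alikes: they are no part of the job. Several things have the shape of the mug; the one meant has the colours described above.

How it is judged (in metres and radians):
On the way, in this order (a step that is already met when the one before it is completed fails the run):
1. all six balls are in the jar (horizontal distance between each of ball0_center, ball1_center, ball2_center, ball3_center, ball4_center, ball5_center and jar_rim below 0.078 m and z of ball0_center in the frame of jar_rim between -0.12 and 0 m and z of ball1_center in the frame of jar_rim between -0.12 and 0 m and z of ball2_center in the frame of jar_rim between -0.12 and 0 m and z of ball3_center in the frame of jar_rim between -0.12 and 0 m and z of ball4_center in the frame of jar_rim between -0.12 and 0 m and z of ball5_center in the frame of jar_rim between -0.12 and 0 m), for 0.2 s.
2. the empty tray stands upright on its mat, let go (horizontal distance between tray and mat below 0.055 m and height (world z) of tray below 0.01 m and angle between tray's own z axis and vertical below 0.08 rad and contact force between the fingers and tray below 0.1 N and linear speed of tray below 0.02 m/s), for 0.2 s.
At the end, for the whole second after the job is handed in: Balls in the jar; tray upright on its mat (centres within 55 mm); lid held still by the fingers alone, plug 4 to 28 mm above the rim, within 10 mm of the axis, level to 0.1 rad, ears in line with lugs to 0.14 rad, touching nothing else; moulds and other things upright in place (all of step 1 and horizontal distance between tray and mat below 0.055 m and height (world z) of tray below 0.01 m and angle between tray's own z axis and vertical below 0.08 rad and horizontal distance between lid and jar_rim below 0.01 m and z of lid in the frame of jar_rim between 0.004 and 0.028 m and angle between lid's own z axis and vertical below 0.1 rad and angle between the y axis of lid and the y axis of jar, either way round below 0.14 rad and linear speed of lid below 0.02 m/s and contact force between lid and jar below 0.05 N and contact force between the fingers and lid above 1 N and contact force between lid and mould_a below 0.05 N and contact force between lid and mould_b below 0.05 N and contact force between lid and mould_c below 0.05 N and contact force between lid and mug below 0.05 N and contact force between lid and glaze below 0.05 N and contact force between lid and brush below 0.05 N and contact force between lid and tray below 0.05 N and angle between each of mould_a, mould_b, mould_c, mug, glaze's own z axis and vertical below 0.15 rad); the arm keeps its last pose, push and grip.
It fails at once if a mould, the mug, the glaze jar or the brush is shifted by more than 20 mm (distance of any of mould_a, mould_b, mould_c, mug, glaze, brush from where it was at the start of the episode above 0.02 m).
It also fails if it takes over 72 s, if anything falls off the work surface, if the arm or the gripper's body presses on something with over 40 N, if the wrist force passes 120 N, or if a joint passes its speed limit or range.

## Robot

A 6-joint arm with a two-finger parallel gripper is mounted at the origin on the work surface. World frame = base frame: x ahead of the robot, y to its left, z up, the work surface at z = 0. Lengths are in mm, angles in rad, forces in N, time in s.
With the tool pointing down it reaches from about 375 to 825 mm from the base axis. Payload 5.5 kg.
Tool frame: the origin (TCP) lies at the very end of the fingers, on their centre line; the grasp point (between the pads) lies 19 mm behind it; z points along the fingers, y is the line along which they close (so a half turn about z gives the same grasp; the last joint's range is limited). The gripper opens to 85 mm and grips with 20 to 120 N. Pads are 22 mm wide; open, the fingers measure 114 mm over their backs; the gripper's body (76 mm by 85 mm) begins 54 mm behind the grasp point. The pads swing forward as they close: fully open they stand 13 mm farther back than shut.
Start: joints at [-1.247, 0.314, -0.047, 1.21, 0, 1.571], TCP at [190.899, -568.817, 231.299] pointing down, gripper open.
Joint ranges: [-2.67, 2.67], [-0.69, 1.73], [-1.03, 1.25], [-2.08, 2.16], [-1.42, 1.45], [-3.14, 3.14]. Speed limits (rad/s): [2.39, 2.39, 3.01, 3.14, 3.14, 3.14].

## Interface

Orientations are given as a unit quaternion [x, y, z, w].
In Python, from workcell import r gives the robot as it stands. The module is installed in compiled form; this text tells all that it offers.
- The arm moves only by the tool send_rows, never from a script. Its argument "motion" is a list of rows, each a list of 4 numbers: the shift along the tool's x, y, z in mm, then the turn about the tool's z in rad. In form: [[dx, dy, dz, roll], ...]. A call has 1 to 5 rows; each row shifts and turns the commanded pose from where the row before left it, along the tool's axes as they then stand; what a row does not reach is not made up. A row lasts 1/8 s, in which the tool goes at most 62.5 mm and 10.7 degrees, less where a joint would pass 70% of its speed; a pose out of reach is approached as far as the arm can. A call is refused whole if a number of a shift passes 62.5 or a number of a turn 0.188, either way. A call with a gripper value outside its range is refused whole. "jaw" is the finger opening in mm, from 0 to 85.4, set as the call begins (left out, the last holds). The fingers move at their own pace and stop on an object; "force" is the grip in N (left out, the last holds). Time passes only in rows, so rows that do not move let the fingers close. It gives the time, the measured TCP pose, the force, the opening and the grip force at its end, in the units of the state.
- r.get_obs(): the state, without advancing time (a new reading comes with each control period).
- r.capture(name): name is "side" or "top" or "wrist"; returns the picture (400x640x3 uint8, red, green, blue); there is no depth.
- r.calibration(name): a dict with "vfov" (degrees; the focal length in pixels is half the picture's height over the tangent of half this angle, whatever the lens; pixels are square), "cx", "cy" (the principal point, pixels), "k1" (the pictures are not rectified: a ray, as slopes to the right and down, at radius r is drawn at 1 + k1 r^2 times it, then the intrinsics apply), "world_from_camera" (4x4, takes a point from camera to world coordinates); the wrist camera has in their place "hand_eye" (4x4, takes a point from camera to tool coordinates, whose origin is the TCP and whose axes are the flange's). Camera axes: x right, y down, z forward; pixel columns grow to the right and rows downward; lengths in mm; the calibration is good to about 2 mm. A picture is of the moment at which its call begins: read the wrist's pose just before it. calibration takes no time and is no camera call.
- r.job_done(): hands the job in; it is judged then, once.
The state is a dict: "clock": time; "joint_positions": joint angles; "joint_velocities": joint speeds; "tau": joint torques, N m; "tool_pos": TCP position; "tool_rot": TCP orientation; "ft_force": force on the tool from outside, world axes, zero at the start; "moment": the same for the moment, N m; "gripper_width": opening from 0.0 (shut) to 1.0 (fully open); "grip_force": force on a finger pad.
Only numpy, scipy, OpenCV 4.12 (cv2) and the standard library are available. Lean on these libraries where they do the work, as an engineer would, in place of code of your own. Each camera call takes 0.05 s, during which the arm holds its last target. There are 200 camera calls.

## Working session

There is one attempt and no reset: what is moved stays moved. The work goes in short steps, Python scripts to look and compute and a tool call to move; the robot and the scene stay as the last step left them, time stands still between calls to the robot, and variables do not carry over. Pictures are saved under pics/ and viewed, at most 10 in all, crops included, and the job is handed in when it is done.

Besides the shell and the picture viewer there is one more tool, called after ">>>" as a command line: name --pt "numbers of a row" for each row, then --argument value for the rest. send_rows: Moves the arm, as the interface text tells. Its arguments: {"type":"object","properties":{"motion":{"type":"array","items":{"type":"array","items":{"type":"number"}}},"jaw":{"type":"number"},"force":{"type":"number"}},"required":["motion"]}

```bash
mkdir -p pics; cat > h.py <<'E'
import numpy as np, cv2
from workcell import r
from scipy.spatial.transform import Rotation as R
def cam(n, obs=None):
    c=r.calibration(n); f=200/np.tan(np.radians(c['vfov'])/2)
    if n=='wrist':
        T=np.eye(4); T[:3,:3]=R.from_quat(obs['tool_rot']).as_matrix(); T[:3,3]=obs['tool_pos']
        M=T@np.array(c['hand_eye'])
    else: M=np.array(c['world_from_camera'])
    return M,f,c['cx'],c['cy'],c['k1']
def ray(C,u,v):
    M,f,cx,cy,k=C; d=np.array([(u-cx)/f,(v-cy)/f]); s=d.copy()
    for _ in range(30): s=d/(1+k*(s@s))
    w=M[:3,:3]@np.array([s[0],s[1],1]); return M[:3,3],w/np.linalg.norm(w)
def atz(C,u,v,z):
    o,d=ray(C,u,v); return o+d*(z-o[2])/d[2]
def proj(C,p):
    M,f,cx,cy,k=C; q=np.linalg.inv(M)@np.append(p,1); s=q[:2]/q[2]; s=s*(1+k*(s@s)); return s*f+[cx,cy]
def tri(*rs):
    A=np.zeros((3,3)); b=np.zeros(3)
    for o,d in rs:
        P=np.eye(3)-np.outer(d,d); A+=P; b+=P@o
    p=np.linalg.solve(A,b); return p,[np.linalg.norm((np.eye(3)-np.outer(d,d))@(p-o)) for o,d in rs]
def save(im,n,box=None,s=1):
    if box: im=im[box[1]:box[3],box[0]:box[2]]
    cv2.imwrite('pics/'+n,cv2.resize(im[:,:,::-1],None,fx=s,fy=s,interpolation=cv2.INTER_CUBIC))
E
python3 - <<'E'
from h import *
o=r.get_obs(); print(o['clock'],o['tool_pos'],o['tool_rot'],o['gripper_width'])
for n in ['top','side']:
    im=r.capture(n); np.save('pics/'+n+'.npy',im); save(im,n+'.png',None,1.25); print(cam(n))
print(r.calibration('wrist'))
E
```

```text
0.0 [ 190.7425738  -568.2648324   230.44881379] [ 9.86918764e-01  1.61216112e-01 -1.26197914e-04 -8.38363741e-04] 0.9999463000303823
(array([[ 1.16235187e-02, -9.82737291e-01,  1.84641034e-01,
         2.91464208e+02],
       [-9.99893163e-01, -9.78644842e-03,  1.08576575e-02,
         2.12398597e+01],
       [-8.86324498e-03, -1.84747512e-01, -9.82746051e-01,
         1.44555083e+03],
       [ 0.00000000e+00,  0.00000000e+00,  0.00000000e+00,
         1.00000000e+00]]), np.float64(485.2527530081307), 315.0856183283959, 194.89427016794542, -0.0026234384489879836)
(array([[ 9.88889675e-01, -9.26627473e-02,  1.16236077e-01,
         4.51468036e+02],
       [-1.48598122e-01, -5.95295612e-01,  7.89646587e-01,
        -6.72175644e+02],
       [-3.97599548e-03, -7.98145820e-01, -6.02451195e-01,
         6.50231979e+02],
       [ 0.00000000e+00,  0.00000000e+00,  0.00000000e+00,
         1.00000000e+00]]), np.float64(381.7096331613919), 320.54623404722275, 207.3282682011732, -0.01785898102916401)
{'vfov': 66.01535090867431, 'cx': 322.5234232290695, 'cy': 196.7702431560148, 'k1': -0.0302245206672019, 'hand_eye': array([[-1.84473717e-04, -9.62443573e-01, -2.71481739e-01,
         6.89489984e+01],
       [ 9.99999908e-01, -2.82331740e-04,  3.21401609e-04,
         1.28011198e-01],
       [-3.85978825e-04, -2.71481655e-01,  9.62443537e-01,
        -1.42348861e+02],
       [ 0.00000000e+00,  0.00000000e+00,  0.00000000e+00,
         1.00000000e+00]])}
```

View pics/top.png

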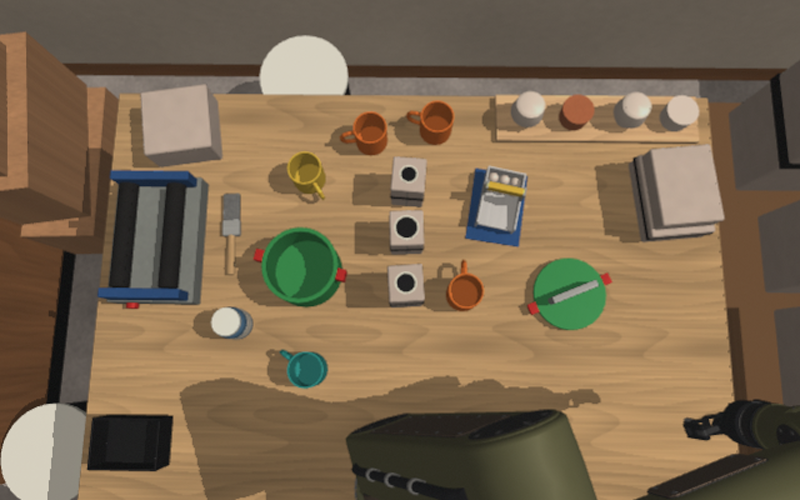

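View pics/side.png

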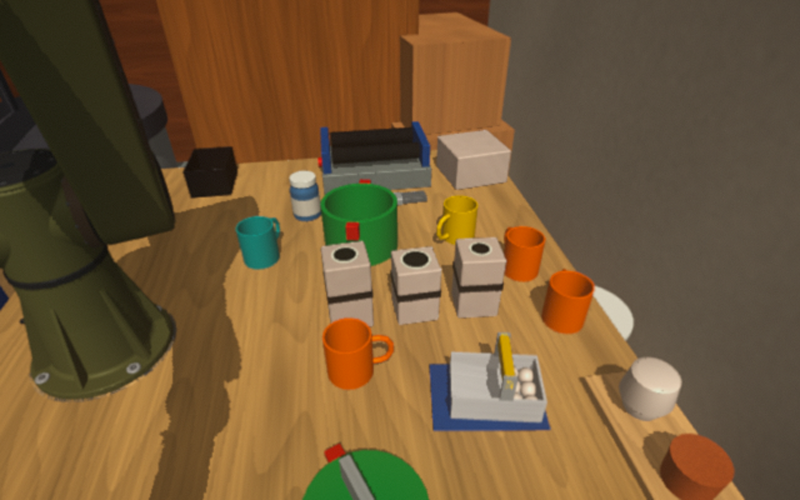

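```bash
python3 - <<'E'
from h import *
for n in ['top','side']:
    im=np.load('pics/'+n+'.npy'); hsv=cv2.cvtColor(im,cv2.COLOR_RGB2HSV); H,S,V=cv2.split(hsv)
    for nm,m in dict(red=((H<5)|(H>173))&(S>190)&(V>90),yel=(H>21)&(H<30)&(S>180)&(V>120),green=(H>55)&(H<75)&(S>150)&(V>40)).items():
        k,l,st,c=cv2.connectedComponentsWithStats(m.astype(np.uint8))
        for i in range(1,k):
            if st[i,4]>=12: print(n,nm,c[i].round(1),st[i])
a=np.load('pics/top.npy'); s=np.load('pics/side.npy')
f=lambda im,x,y,w,h,k: cv2.resize(im[y:y+h,x:x+w],None,fx=k,fy=k,interpolation=cv2.INTER_CUBIC)
t=np.hstack([f(a,200,175,80,70,5),f(a,365,125,80,70,5)])
b=np.hstack([f(a,415,195,80,50,5),f(s,340,260,100,62.5.__int__(),4)])
h=min(b.shape[0],250); b=b[:h]
cv2.imwrite('pics/comp.png',np.vstack([t,b])[:,:,::-1])
E
```

```text
top red [206.5 203.9] [203 200   8   9  46]
top red [272.4 219.6] [269 215   8  10  59]
top red [425.  245.6] [423 243   6   7  25]
side red [255.6 129. ] [255 126   2   7  12]
side red [291.5 144.5] [288 144   8   2  16]
side red [281.9 184.5] [277 179  10  13 111]
side red [267.1 361.6] [261 356  14  13 105]
side yel [366.1 174.7] [349 157  33  38 916]
side yel [404.9 283.8] [400 268  11  32 247]
side green [289.9 173.3] [ 257  147   60   65 2575]
side green [311.2 381.1] [ 282  361   60   39 1566]
side green [262.2 387.9] [243 368  39  32 714]Traceback (most recent call last):
  File "<stdin>", line 11, in <module>
    return _nx.concatenate(arrs, 1, dtype=dtype, casting=casting)
           ~~~~~~~~~~~~~~~^^^^^^^^^^^^^^^^^^^^^^^^^^^^^^^^^^^^^^^
ValueError: all the input array dimensions except for the concatenation axis must match exactly, but along dimension 0, the array at index 0 has size 250 and the array at index 1 has size 248
```

```bash
python3 - <<'E'
from h import *
a=np.load('pics/top.npy'); s=np.load('pics/side.npy')
f=lambda im,x,y,w,h,k: cv2.resize(im[y:y+h,x:x+w],None,fx=k,fy=k,interpolation=cv2.INTER_CUBIC)
t=np.hstack([f(a,200,175,80,70,5),f(a,365,125,80,70,5)])
b=np.hstack([f(a,415,195,80,50,5),f(s,340,260,100,62,4)[:1] if 0 else cv2.resize(s[260:322,340:440],(400,250),interpolation=cv2.INTER_CUBIC)])
cv2.imwrite('pics/comp.png',np.vstack([t,b])[:,:,::-1])
E
```

```text
(no output)
```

View pics/comp.png

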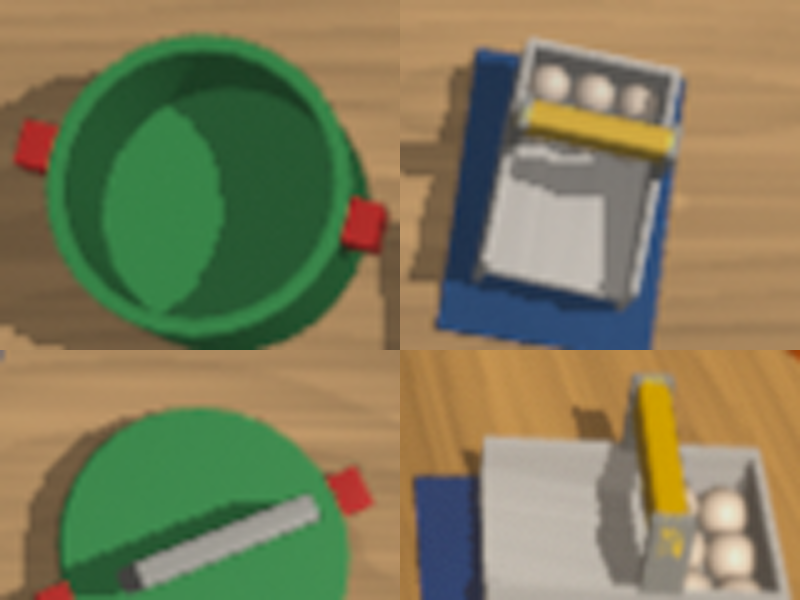

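```bash
python3 - <<'E'
from h import *
np.set_printoptions(suppress=True,precision=1)
T=cam('top');S=cam('side')
print('bar +y end',*tri(ray(T,391.6,147.6),ray(S,403.75,268.2)))
print('bar -y end',*tri(ray(T,419,154),ray(S,406.8,300.4)))
a,b=atz(T,391.6,147.6,104),atz(T,419,154,104); print(a,b,(a+b)/2,np.arctan2(*(a-b)[[1,0]]))
l1,l2=atz(T,206.5,203.9,120),atz(T,272.4,219.6,120);print('lugs',l1,l2,(l1+l2)/2,np.arctan2(*(l1-l2)[[1,0]]))
print('lugs tri',tri(ray(T,272.4,219.6),ray(S,281.9,181)))
print('rim c',atz(T,240,211.8,120))
e1,e2=atz(T,425.3,244.9,24),atz(T,485.4,223.2,24);print('ears',e1,e2,(e1+e2)/2,np.arctan2(*(e1-e2)[[1,0]]))
print('rib',atz(T,460.6,233,70))
for n,u,v,z in [('a',405/1.25,285/1.25,150),('b',407/1.25,229/1.25,125),('c',409/1.25,173/1.25,138)]: print(n,atz(T,u,v,z))
# mat corners in comp
for u,v in [(475,50),(686,75),(655,350),(438,325)]: print('mat',atz(T,365+(u-400)/5,125+v/5,4))
o=r.get_obs(); print(R.from_quat(o['tool_rot']).as_matrix())
E
```

```text
bar +y end [ 684.5 -181.1  107.9] [np.float64(2.210611519778246), np.float64(2.210611519778019)]
bar -y end [ 665.3 -258.3  108.9] [np.float64(1.3994054100140507), np.float64(1.399405410013995)]
[ 683.4 -181.3  104. ] [ 665.2 -259.1  104. ] [ 674.3 -220.2  104. ] 1.340622666271127
lugs [512.1 337.  120. ] [470.1 152.7 120. ] [491.1 244.9 120. ] 1.3467509851012007
lugs tri (array([472. , 153.2, 116.2]), [np.float64(1.4137560965546259), np.float64(1.4137560965546743)])
rim c [490.9 243.  120. ]
ears [ 413.2 -286.5   24. ] [ 478.9 -464.8   24. ] [ 446.  -375.7   24. ] 1.9233226463434372
rib [ 444.1 -377.5   70. ]
a [444.8  10.6 150. ]
b [573.   7. 125.]
c [698.6   3.6 138. ]
mat [ 752.7 -161.3    4. ]
mat [ 737.8 -291.     4. ]
mat [ 565.  -267.3    4. ]
mat [ 579.1 -136.7    4. ]
[[ 0.9  0.3 -0. ]
 [ 0.3 -0.9  0. ]
 [ 0.  -0.  -1. ]]
```

Top view: the green jar is at (240,212) with red lugs at (206,204) and (272,220). The tray with its yellow bar is at (405,150), and the lid with its rib is at (460,233). The yellow mug at (244,138) is the one meant; the mugs at (296,106), (348,98) and (372,232) are orange and the one at (245,296) is teal. I only need to avoid it. Now planning a hover over the tray.

```bash
cat >> h.py <<'E'
def yaw(o):
    m=R.from_quat(o['tool_rot']).as_matrix(); return np.arctan2(m[1,0],m[0,0])
def plan(wps,start=None):
    """wps: (x,y,z,phi,nrows) ; prints rows in tool axes (roll>0 = phi falls)"""
    if start is None:
        o=r.get_obs(); start=list(o['tool_pos'])+[yaw(o)]
    p=np.array(start[:3],float); f=start[3]
    for x,y,z,ph,n in wps:
        dp=(np.array([x,y,z])-p)/n; df=(ph-f)/n; out=[]
        for i in range(n):
            X=np.array([np.cos(f),np.sin(f),0]);Y=np.array([np.sin(f),-np.cos(f),0])
            out.append([float(round(dp@X,1)),float(round(dp@Y,1)),float(round(-dp[2],1)),float(round(-df,3))]); f+=df
        p=np.array([x,y,z]); print(out)
E
python3 - <<'E'
from h import *
plan([(674,-220,235,1.34,12)])
E
```

```text
[[47.4, -14.7, -0.4, -0.085], [48.5, -10.6, -0.4, -0.085], [49.2, -6.5, -0.4, -0.085], [49.6, -2.3, -0.4, -0.085], [49.6, 1.9, -0.4, -0.085], [49.3, 6.1, -0.4, -0.085], [48.6, 10.2, -0.4, -0.085], [47.5, 14.3, -0.4, -0.085], [46.2, 18.3, -0.4, -0.085], [44.5, 22.1, -0.4, -0.085], [42.4, 25.8, -0.4, -0.085], [40.1, 29.3, -0.4, -0.085]]
```

>>> send_rows --pt "47.4 -14.7 0 -0.085" --pt "48.5 -10.6 0 -0.085" --pt "49.2 -6.5 0 -0.085" --pt "49.6 -2.3 0 -0.085" --jaw 50

```text
clock: 0.6
tool_pos: [352.9, -451.5, 230.9]
tool_rot: [0.945, 0.327, -0.0, -0.0]
ft_force: [0.4, -0.3, -0.1]
gripper_width: 0.59
grip_force: 0.0
```

>>> send_rows --pt "49.6 1.9 0 -0.085" --pt "49.3 6.1 0 -0.085" --pt "48.6 10.2 0 -0.085" --pt "47.5 14.3 0 -0.085"

```text
clock: 1.1
tool_pos: [513.9, -335.1, 230.9]
tool_rot: [0.876, 0.482, -0.0, -0.0]
ft_force: [0.3, -1.0, 0.1]
gripper_width: 0.584
grip_force: 0.0
```

>>> send_rows --pt "46.2 18.3 0 -0.085" --pt "44.5 22.1 0 -0.085" --pt "42.4 25.8 0 -0.085" --pt "40.1 29.3 0 -0.085" --pt "0 0 0 0"

```text
clock: 1.72
tool_pos: [675.7, -216.9, 229.7]
tool_rot: [0.781, 0.624, -0.0, -0.001]
ft_force: [0.1, -0.4, 0.3]
gripper_width: 0.586
grip_force: 0.0
```

```bash
python3 - <<'E'
from h import *
r.capture('wrist'); o=r.get_obs(); im=r.capture('wrist'); np.save('pics/w1.npy',im); save(im,'w1.png',None,1.25)
print(o['clock'],o['tool_pos'],yaw(o),o['ft_force'],o['gripper_width']); import json; json.dump({k:list(map(float,np.atleast_1d(o[k]))) for k in('tool_pos','tool_rot')},open('w1.json','w'))
E
```

```text
1.775 [ 674.25006923 -218.30053324  229.91836223] 1.3458875523698233 [-0.8137077  -0.38762457 -0.4206504 ] 0.5830054038396323
```

View pics/w1.png

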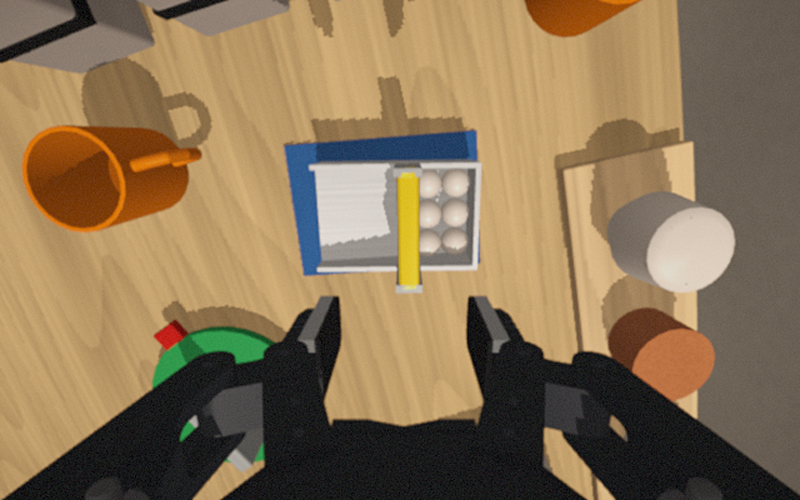

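The wrist view shows the bar running from (326,137) to (327,231) raw, parallel to the pads. All six balls sit behind it.

```bash
python3 - <<'E'
from h import *; import json
np.set_printoptions(suppress=True,precision=1)
o=json.load(open('w1.json')); W=cam('wrist',o); T=cam('top')
im=np.load('pics/w1.npy'); H,S,V=cv2.split(cv2.cvtColor(im,cv2.COLOR_RGB2HSV))
m=((H>20)&(H<32)&(S>170)&(V>110)).astype(np.uint8); k,l,st,c=cv2.connectedComponentsWithStats(m); i=1+st[1:,4].argmax(); print(st[i],c[i])
ys,xs=np.where(l==i); f=np.polyfit(ys,xs,1); print('slope',f)
y0,y1=st[i,1],st[i,1]+st[i,3]
a,b=[atz(W,np.polyval(f,y),y,104) for y in(y0,y1)]; print(a,b,(a+b)/2,np.arctan2(*(a-b)[[1,0]]))
print(tri(ray(W,*c[i]),ray(T,405,150.6)))
for u,v in [(286,146),(475,131),(480,262),(304,275)]: print('mat',atz(W,u/1.25,v/1.25,4))
for u,v in [(310,165),(479,162),(479,269),(318,270)]: print('tray wall top',atz(W,u/1.25,v/1.25,54))
E
```

```text
[ 318  139   18   89 1419] [326.4 183.3]
slope [  0.  324.7]
[ 687.2 -175.4  104. ] [ 669.9 -255.5  104. ] [ 678.5 -215.5  104. ] 1.358107632433109
(array([ 678.6, -219.7,   89.1]), [np.float64(2.409211566100836), np.float64(2.40921156610081)])
mat [ 581.4 -134.     4. ]
mat [ 755.2 -160.2    4. ]
mat [ 737.9 -286.2    4. ]
mat [ 560.9 -260.1    4. ]
tray wall top [ 610.8 -155.2   54. ]
tray wall top [ 745.2 -183.6   54. ]
tray wall top [ 729.5 -274.1   54. ]
tray wall top [ 591.8 -243.6   54. ]
```

>>> send_rows --pt "1 1 40 -0.01" --pt "1 1 40 0" --pt "0 0 40 0" --pt "0 0 38 0" --pt "0 0 0 0"

```text
clock: 2.45
tool_pos: [672.0, -218.5, 70.0]
tool_rot: [0.78, 0.626, -0.002, -0.003]
ft_force: [-1.2, 0.3, -1.1]
gripper_width: 0.589
grip_force: 0.0
```

>>> send_rows --pt "0 0 0 0" --pt "0 0 0 0" --pt "0 0 0 0" --pt "0 0 0 0" --pt "0 0 0 0" --jaw 0 --force 60

```text
clock: 3.08
tool_pos: [677.7, -219.2, 76.1]
tool_rot: [0.78, 0.626, 0.001, 0.002]
ft_force: [-0.8, -1.0, 7.0]
gripper_width: 0.177
grip_force: 60.2
```

>>> send_rows --pt "0 0 -5 0" --pt "0 0 -15 0" --pt "0 0 -25 0" --pt "0 0 -25 0" --pt "0 0 0 0"

```text
clock: 3.7
tool_pos: [677.8, -218.6, 146.1]
tool_rot: [0.779, 0.626, 0.001, 0.002]
ft_force: [0.9, 1.0, -5.5]
gripper_width: 0.181
grip_force: 58.9
```

```bash
python3 - <<'E'
from h import *
s=r.capture('side'); o=r.get_obs(); w=r.capture('wrist')
print(o['clock'],o['tool_pos'],yaw(o),o['ft_force'],o['moment'],o['gripper_width'],o['grip_force'])
cv2.imwrite('pics/g1.png',np.hstack([s[120:400,250:570],w[60:340,160:480]])[:,:,::-1])
E
```

```text
3.75 [ 676.76719559 -218.29433044  144.23397481] 1.353897517860506 [ 1.26975231  0.1816399  -7.03161321] [0.02458315 0.10333614 0.0034387 ] 0.17645892084101006 58.81915032863617
```

View pics/g1.png

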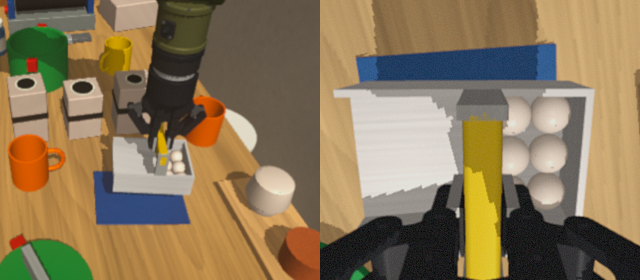

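The tray is held level with all six balls in the back. Next: lift, then a smooth carry over the moulds.

>>> send_rows --pt "0 0 -15 0" --pt "0 0 -30 0" --pt "0 0 -30 0" --pt "0 0 -26 0" --pt "0 0 -14 0"

```text
clock: 4.42
tool_pos: [676.5, -218.3, 260.0]
tool_rot: [0.78, 0.626, 0.0, 0.001]
ft_force: [0.2, 0.2, -6.5]
gripper_width: 0.178
grip_force: 59.0
```

>>> send_rows --pt "8 -5 0 0" --pt "17 -10 0 0" --pt "25.6 -15 0 0" --pt "25.6 -15 0 0" --pt "25.6 -15 0 0"

```text
clock: 5.05
tool_pos: [637.8, -104.2, 256.4]
tool_rot: [0.779, 0.626, -0.001, -0.001]
ft_force: [0.5, -0.1, -6.0]
gripper_width: 0.175
grip_force: 58.9
```

>>> send_rows --pt "25.6 -15 0 0" --pt "25.6 -15 0 0" --pt "25.6 -15 0 0" --pt "25.6 -15 0 0" --pt "25.6 -15 0 0"

```text
clock: 5.68
tool_pos: [592.0, 36.6, 256.6]
tool_rot: [0.779, 0.627, -0.001, -0.001]
ft_force: [0.8, -1.0, -5.6]
gripper_width: 0.175
grip_force: 58.9
```

>>> send_rows --pt "25.6 -15 0 0" --pt "25.6 -15 0 0" --pt "25.6 -15 0 0" --pt "25.6 -15 0 0" --pt "25.6 -15 0 0"

```text
clock: 6.3
tool_pos: [546.2, 177.4, 256.7]
tool_rot: [0.779, 0.627, -0.001, -0.001]
ft_force: [0.1, -0.8, -5.6]
gripper_width: 0.181
grip_force: 58.9
```

>>> send_rows --pt "25.6 -14 0 0" --pt "17 -10 0 0" --pt "8 -5 0 0" --pt "0 0 0 0" --pt "0 0 0 0"

```text
clock: 6.92
tool_pos: [530.8, 231.3, 258.2]
tool_rot: [0.78, 0.626, -0.0, 0.0]
ft_force: [-0.3, -0.8, -6.8]
gripper_width: 0.176
grip_force: 58.9
```

```bash
python3 - <<'E'
from h import *
s=r.capture('side'); o=r.get_obs(); w=r.capture('wrist'); t=r.capture('top')
print(o['clock'],o['tool_pos'],yaw(o),o['ft_force'],o['moment'],o['gripper_width'],o['grip_force'])
cv2.imwrite('pics/g2.png',np.vstack([np.hstack([s[60:300,180:500],t[120:360,150:470]]),np.hstack([w[20:260,160:480],w[160:400,0:320]])])[:,:,::-1])
E
```

```text
6.975 [530.92314997 231.25792747 258.27403854] 1.3527681730580197 [-0.34527709 -0.19118831 -6.4518677 ] [ 0.00503437  0.04254961 -0.00432609] 0.176125662156515 58.903414607048035
```

View pics/g2.png

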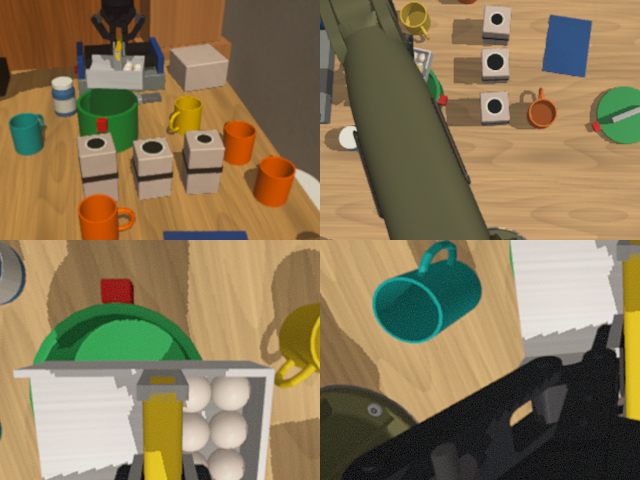

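```bash
python3 - <<'E'
from h import *
np.set_printoptions(suppress=True,precision=1)
o=r.get_obs(); w=r.capture('wrist'); W=cam('wrist',o)
H,S,V=cv2.split(cv2.cvtColor(w,cv2.COLOR_RGB2HSV)); m=(((H<6)|(H>172))&(S>180)&(V>110)).astype(np.uint8)
k,l,st,c=cv2.connectedComponentsWithStats(m)
for i in range(1,k):
    if st[i,4]>60: print(st[i],c[i],atz(W,*c[i],120))
L=[atz(W,u+160,v-240+20,120) for u,v in [(102,280),(131,280),(104,303)]]; print(L)
E
```

```text
[261  59  30  24 666] [275.7  70.6] [514.2 338.9 120. ]
[array([504.9, 349.7, 120. ]), array([528.9, 344.2, 120. ]), array([501.7, 331.4, 120. ])]
```

>>> send_rows --pt "1 1 8 0" --pt "2 2 16 0" --pt "2 1 20 0" --pt "0 0 14 0" --pt "0 0 3 0"

```text
clock: 7.75
tool_pos: [534.6, 235.7, 195.5]
tool_rot: [0.78, 0.626, -0.001, -0.0]
ft_force: [-0.8, -0.9, -5.7]
gripper_width: 0.177
grip_force: 59.0
```

>>> send_rows --pt "0 0 1 0" --pt "0 0 1 0" --pt "0 0 1 0" --pt "0 0 0 0"

```text
clock: 8.25
tool_pos: [535.7, 236.2, 194.6]
tool_rot: [0.78, 0.626, 0.0, 0.0]
ft_force: [0.1, -0.1, -6.8]
gripper_width: 0.177
grip_force: 58.9
```

>>> send_rows --pt "0 0 1 0" --pt "0 0 1 0" --pt "0 0 0 0" --pt "0 0 0 0"

```text
clock: 8.75
tool_pos: [535.6, 236.1, 192.3]
tool_rot: [0.78, 0.626, -0.0, -0.0]
ft_force: [0.1, 0.2, -5.1]
gripper_width: 0.178
grip_force: 59.1
```

>>> send_rows --pt "0 0 1 0" --pt "0 0 1 0" --pt "0 0 0 0"

```text
clock: 9.12
tool_pos: [535.7, 236.2, 192.0]
tool_rot: [0.78, 0.626, 0.001, 0.0]
ft_force: [-4.6, -1.5, 6.5]
gripper_width: 0.173
grip_force: 60.8
```

>>> send_rows --pt "0 0 1 0" --pt "0 0 0 0" --pt "0 0 0 0"

```text
clock: 9.5
tool_pos: [535.7, 236.2, 192.0]
tool_rot: [0.78, 0.626, 0.001, 0.0]
ft_force: [-6.2, -2.6, 13.6]
gripper_width: 0.177
grip_force: 61.7
```

>>> send_rows --pt "0 0 -1 0" --pt "0 0 0 0"

```text
clock: 9.75
tool_pos: [535.7, 236.2, 192.0]
tool_rot: [0.78, 0.626, 0.001, 0.0]
ft_force: [-4.4, -2.0, 9.7]
gripper_width: 0.172
grip_force: 61.1
```

>>> send_rows --pt "0 0 2 0" --pt "0 0 2 0" --pt "0 0 0 0" --pt "0 0 0 0" --jaw 38 --force 20

```text
clock: 10.25
tool_pos: [535.7, 236.2, 186.1]
tool_rot: [0.78, 0.626, -0.0, -0.0]
ft_force: [-0.7, -0.0, 0.4]
gripper_width: 0.442
grip_force: 0.3
```

```bash
python3 - <<'E'
from h import *
s=r.capture('side'); o=r.get_obs(); w=r.capture('wrist')
print(o['clock'],o['tool_pos'],yaw(o),o['ft_force'],o['moment'],o['gripper_width'],o['grip_force'])
a=cv2.resize(s[70:210,230:370],None,fx=2.8,fy=2.8,interpolation=cv2.INTER_CUBIC)
b=cv2.resize(w[0:400,130:530],(392,392)); cv2.imwrite('pics/g3.png',np.hstack([a,b])[:,:,::-1])
E
```

```text
10.3 [535.67102557 236.16128432 186.14920688] 1.3537865792676838 [-0.43659915  0.65626271 -0.15314875] [ 0.0678133   0.06122204 -0.06285616] 0.4456755636161332 0.2644133669673465
```

View pics/g3.png

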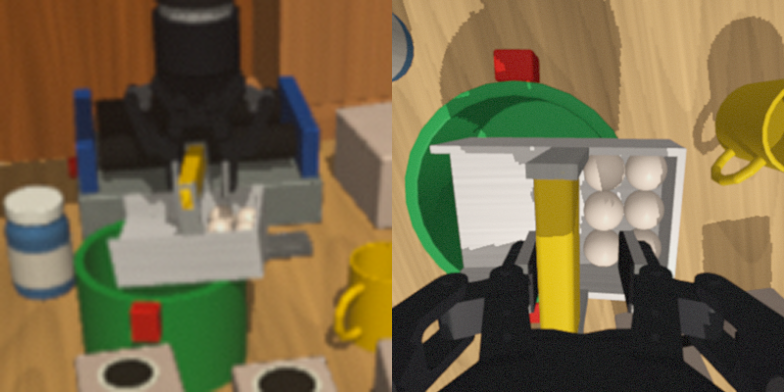

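The tray has tipped until the bar leans on the front finger, about 8°, with the balls still held. Now I follow the bar forward and down so it tips further.

>>> send_rows --pt "0 -6 2 0" --pt "0 -8 3 0" --pt "0 -8 4 0" --pt "0 -6 4 0" --pt "0 -3 1 0"

```text
clock: 10.98
tool_pos: [504.2, 242.8, 171.7]
tool_rot: [0.779, 0.627, -0.001, -0.0]
ft_force: [-1.4, 0.3, -0.5]
gripper_width: 0.446
grip_force: 0.9
```

>>> send_rows --pt "0 0 0 0" --pt "0 0 0 0" --pt "0 0 0 0" --pt "0 0 0 0" --pt "0 0 0 0"

```text
clock: 11.6
tool_pos: [505.4, 242.8, 172.4]
tool_rot: [0.78, 0.626, 0.0, -0.0]
ft_force: [-3.9, 0.8, 2.6]
gripper_width: 0.444
grip_force: 1.7
```

```bash
python3 - <<'E'
from h import *
s=r.capture('side'); o=r.get_obs(); w=r.capture('wrist')
print(o['clock'],o['tool_pos'],yaw(o),o['ft_force'],o['moment'],o['gripper_width'],o['grip_force'])
a=cv2.resize(s[70:210,230:370],None,fx=2.8,fy=2.8,interpolation=cv2.INTER_CUBIC)
b=cv2.resize(w[0:400,130:530],(392,392)); cv2.imwrite('pics/g4.png',np.hstack([a,b])[:,:,::-1])
E
```

```text
11.65 [505.34225403 242.78398025 172.40109439] 1.353742295177313 [-3.2350963   0.54331641  2.19816404] [ 0.01593068  0.78364257 -0.01602191] 0.4472411127596716 1.7445641197264194
```

View pics/g4.png

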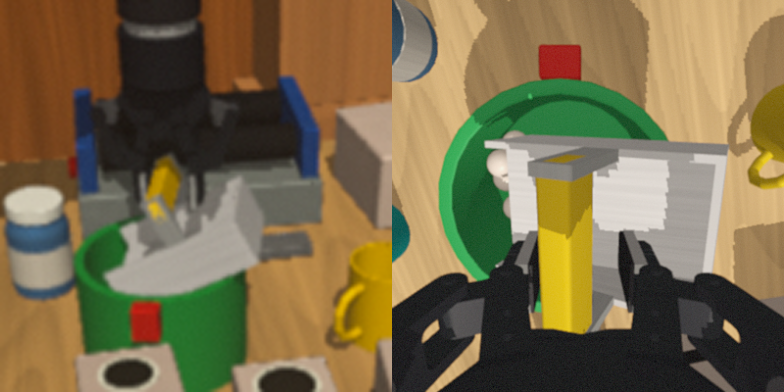

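The tray is tipped about 28° and looks empty, with balls visible in the jar at (500,165). Next I close on the tilted bar while lifting along the reverse arc, to straighten it in the grip.

>>> send_rows --pt "0 0 0 0" --pt "0 2 -1 0" --pt "0 4 -3 0" --pt "0 5 -4 0" --pt "0 5 -4 0" --jaw 0 --force 45

```text
clock: 12.32
tool_pos: [522.8, 239.3, 185.0]
tool_rot: [0.78, 0.626, 0.001, 0.001]
ft_force: [1.4, 0.5, 1.4]
gripper_width: 0.181
grip_force: 43.2
```

>>> send_rows --pt "0 5 -4 0" --pt "0 4 -4 0" --pt "0 3 -4 0" --pt "0 0 -4 0" --pt "0 0 0 0"

```text
clock: 12.95
tool_pos: [532.7, 236.9, 200.6]
tool_rot: [0.779, 0.626, 0.0, 0.0]
ft_force: [0.1, -0.5, -4.0]
gripper_width: 0.185
grip_force: 44.3
```

```bash
python3 - <<'E'
from h import *
s=r.capture('side'); o=r.get_obs(); w=r.capture('wrist')
print(o['clock'],o['tool_pos'],yaw(o),o['ft_force'],o['moment'],o['gripper_width'],o['grip_force'])
a=cv2.resize(s[70:210,230:370],None,fx=2.8,fy=2.8,interpolation=cv2.INTER_CUBIC)
b=cv2.resize(w[0:400,130:530],(392,392)); cv2.imwrite('pics/g5.png',np.hstack([a,b])[:,:,::-1])
E
```

```text
13.0 [532.58653214 236.82203817 200.41024626] 1.3539395392535554 [-1.58752395e-01  1.78967068e-03 -4.06381597e+00] [ 0.04981881 -0.00445209 -0.0137069 ] 0.18321440382222523 44.283106327056885
```

>>> send_rows --pt "0 0 -10 0" --pt "0 0 -20 0" --pt "0 0 -20 0" --pt "0 0 -12 0" --pt "0 0 0 0" --force 60

```text
clock: 13.68
tool_pos: [533.3, 237.1, 263.5]
tool_rot: [0.78, 0.626, 0.001, 0.0]
ft_force: [0.6, 0.2, -5.0]
gripper_width: 0.175
grip_force: 62.0
```

```bash
python3 - <<'E'
from h import *
s=r.capture('side'); o=r.get_obs(); w=r.capture('wrist'); np.save('pics/w5.npy',w)
print(o['clock'],o['tool_pos'],yaw(o),o['ft_force'],o['moment'],o['gripper_width'],o['grip_force'])
a=cv2.resize(s[30:170,230:370],None,fx=2.8,fy=2.8,interpolation=cv2.INTER_CUBIC)
b=cv2.resize(w[0:400,130:530],(392,392)); cv2.imwrite('pics/g6.png',np.hstack([a,b])[:,:,::-1])
E
```

```text
13.725 [532.8206716  236.83927026 262.46379889] 1.3538154171990442 [ 0.04353281 -0.22449025 -3.39216435] [ 0.01109576  0.01886196 -0.01584119] 0.1781653131717482 61.960369348526
```

View pics/g6.png

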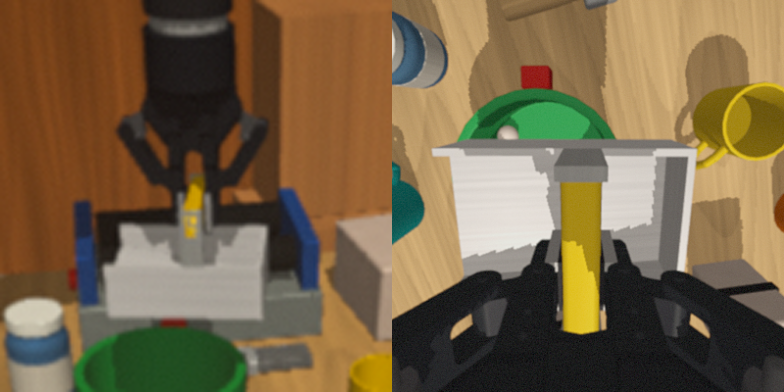

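The tray is level in the grip and empty, and a ball shows in the jar. Carrying it back to the mat.

>>> send_rows --pt "-17 10 0 0" --pt "-34.5 20 0 0" --pt "-34.5 20 0 0" --pt "-34.5 20 0 0" --pt "-34.5 20 0 0"

```text
clock: 14.4
tool_pos: [587.1, 63.6, 261.5]
tool_rot: [0.78, 0.626, -0.001, -0.0]
ft_force: [0.7, 0.3, -3.9]
gripper_width: 0.181
grip_force: 61.7
```

>>> send_rows --pt "-34.5 20 0 0" --pt "-34.5 20 0 0" --pt "-34.5 20 0 0" --pt "-34.5 20 0 0" --pt "-34.5 20 0 0"

```text
clock: 15.02
tool_pos: [647.3, -126.4, 261.3]
tool_rot: [0.78, 0.626, -0.001, -0.0]
ft_force: [0.2, 0.1, -3.8]
gripper_width: 0.176
grip_force: 61.7
```

>>> send_rows --pt "-34.5 20 0 0" --pt "-34.5 20 0 0" --pt "-17 5 0 0" --pt "0 0 0 0"

```text
clock: 15.52
tool_pos: [672.3, -219.3, 261.2]
tool_rot: [0.78, 0.625, -0.001, -0.001]
ft_force: [0.7, 0.4, -4.6]
gripper_width: 0.186
grip_force: 61.8
```

>>> send_rows --pt "0 0 30 0" --pt "0 0 50 0" --pt "0 0 50 0" --pt "0 0 35 0" --pt "0 0 8 0"

```text
clock: 16.15
tool_pos: [670.5, -215.6, 86.3]
tool_rot: [0.779, 0.627, -0.001, -0.003]
ft_force: [-0.9, 0.9, -3.3]
gripper_width: 0.18
grip_force: 61.7
```

>>> send_rows --pt "0 0 2 0" --pt "0 0 2 0" --pt "0 0 2 0" --pt "0 0 0 0"

```text
clock: 16.65
tool_pos: [673.5, -217.8, 84.0]
tool_rot: [0.78, 0.626, 0.0, 0.0]
ft_force: [0.0, -0.4, -3.4]
gripper_width: 0.179
grip_force: 61.7
```

>>> send_rows --pt "0 0 3 0" --pt "0 0 2 0" --pt "0 0 0 0"

```text
clock: 17.02
tool_pos: [672.8, -217.6, 77.9]
tool_rot: [0.78, 0.626, -0.0, -0.0]
ft_force: [1.7, 0.5, -3.3]
gripper_width: 0.18
grip_force: 61.8
```

>>> send_rows --pt "0 0 2 0" --pt "0 0 0 0" --pt "0 0 0 0"

```text
clock: 17.4
tool_pos: [673.2, -217.6, 76.3]
tool_rot: [0.78, 0.626, 0.0, -0.0]
ft_force: [-0.2, -0.2, -4.5]
gripper_width: 0.174
grip_force: 61.8
```

>>> send_rows --pt "0 0 1.5 0" --pt "0 0 0 0" --pt "0 0 0 0"

```text
clock: 17.77
tool_pos: [673.1, -217.6, 74.8]
tool_rot: [0.78, 0.626, -0.0, -0.0]
ft_force: [0.1, 0.9, -4.1]
gripper_width: 0.183
grip_force: 61.8
```

>>> send_rows --pt "0 0 2 0" --pt "0 0 0 0" --pt "0 0 0 0"

```text
clock: 18.15
tool_pos: [673.1, -217.6, 72.7]
tool_rot: [0.78, 0.626, -0.0, -0.0]
ft_force: [-0.1, -0.0, -4.5]
gripper_width: 0.18
grip_force: 61.8
```

>>> send_rows --pt "0 0 2 0" --pt "0 0 0 0" --pt "0 0 0 0"

```text
clock: 18.52
tool_pos: [673.4, -217.7, 71.0]
tool_rot: [0.78, 0.626, 0.0, 0.0]
ft_force: [0.1, -0.6, -2.2]
gripper_width: 0.177
grip_force: 61.8
```

>>> send_rows --pt "0 0 1 0" --pt "0 0 0 0" --pt "0 0 0 0"

```text
clock: 18.9
tool_pos: [673.7, -217.8, 70.6]
tool_rot: [0.78, 0.626, 0.0, 0.001]
ft_force: [1.2, 0.2, 3.3]
gripper_width: 0.178
grip_force: 62.6
```

>>> send_rows --pt "0 0 1 0" --pt "0 0 0 0" --pt "0 0 0 0"

```text
clock: 19.27
tool_pos: [674.2, -217.9, 70.1]
tool_rot: [0.779, 0.626, 0.001, 0.001]
ft_force: [1.9, 0.5, 6.6]
gripper_width: 0.176
grip_force: 63.2
```

>>> send_rows --pt "0 0 0 0" --pt "0 0 0 0" --pt "0 0 0 0" --pt "0 0 0 0" --jaw 50

```text
clock: 19.77
tool_pos: [672.9, -217.6, 68.5]
tool_rot: [0.78, 0.626, -0.0, -0.0]
ft_force: [0.2, -0.3, -0.6]
gripper_width: 0.581
grip_force: 0.0
```

>>> send_rows --pt "0 0 -15 0" --pt "0 0 -35 0" --pt "0 0 -40 0" --pt "0 0 -30 0" --pt "0 0 0 0"

```text
clock: 20.4
tool_pos: [675.3, -218.3, 193.4]
tool_rot: [0.78, 0.626, 0.002, 0.003]
ft_force: [0.0, 0.2, -1.1]
gripper_width: 0.589
grip_force: 0.0
```

```bash
python3 - <<'E'
from h import *
plan([(446,-376,195,1.923,8)])
E
```

```text
[[-25.4, -23.7, -0.2, -0.071], [-23.7, -25.5, -0.2, -0.071], [-21.8, -27.1, -0.2, -0.071], [-19.8, -28.6, -0.2, -0.071], [-17.7, -29.9, -0.2, -0.071], [-15.6, -31.1, -0.2, -0.071], [-13.3, -32.1, -0.2, -0.071], [-11.0, -33.0, -0.2, -0.071]]
```

>>> send_rows --pt "-25.4 -23.7 0 -0.071" --pt "-23.7 -25.5 0 -0.071" --pt "-21.8 -27.1 0 -0.071" --pt "-19.8 -28.6 0 -0.071"

```text
clock: 20.9
tool_pos: [557.1, -296.7, 188.1]
tool_rot: [0.682, 0.731, -0.0, -0.001]
ft_force: [0.1, -1.1, 0.6]
gripper_width: 0.582
grip_force: 0.0
```

>>> send_rows --pt "-17.7 -29.9 0 -0.071" --pt "-15.6 -31.1 0 -0.071" --pt "-13.3 -32.1 0 -0.071" --pt "-11 -33 0 -0.071" --pt "0 0 0 0"

```text
clock: 21.52
tool_pos: [441.8, -376.0, 188.3]
tool_rot: [0.574, 0.819, -0.0, -0.001]
ft_force: [0.6, -0.2, 0.8]
gripper_width: 0.585
grip_force: 0.0
```

```bash
python3 - <<'E'
from h import *
r.capture('wrist'); o=r.get_obs(); w=r.capture('wrist'); t=r.capture('top'); s=r.capture('side'); np.save('pics/w7.npy',w); np.save('pics/t7.npy',t)
import json; json.dump({k:list(map(float,np.atleast_1d(o[k]))) for k in('tool_pos','tool_rot')},open('w7.json','w'))
print(o['clock'],o['tool_pos'],yaw(o))
b=cv2.resize(w,(480,300)); a=cv2.resize(t[175:250,200:280],(320,300),interpolation=cv2.INTER_CUBIC)
c=cv2.resize(t[115:215,365:445],(240,300),interpolation=cv2.INTER_CUBIC); d=cv2.resize(s[220:345,320:553],(560,300),interpolation=cv2.INTER_CUBIC)
cv2.imwrite('pics/g7.png',np.vstack([np.hstack([b,a]),np.hstack([c,d])])[:,:,::-1])
E
```

```text
21.575 [ 442.96487456 -375.4046105   188.38347871] 1.9193986025869847
```

View pics/g7.png

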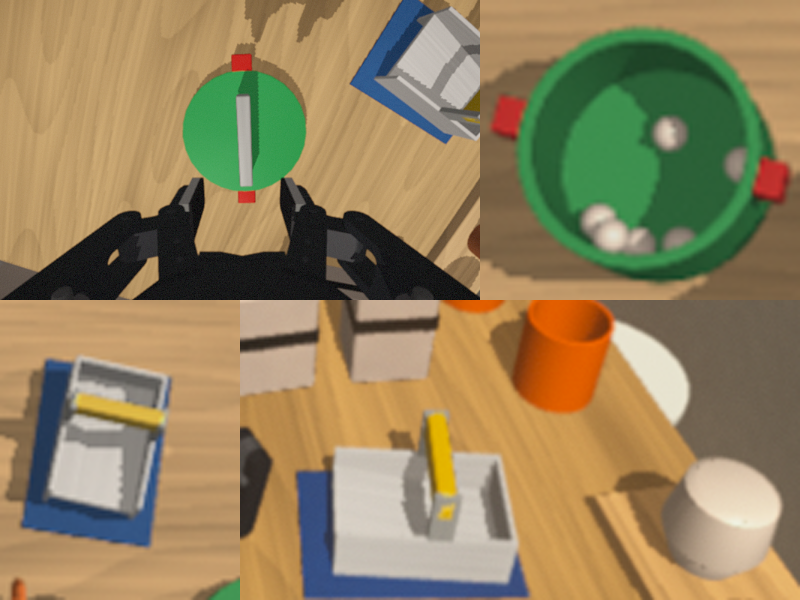

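All six balls are in the jar and the tray stands upright on its mat. In the wrist view the rib runs from (324,129) to (328,247) raw. Measuring the lid now.

```bash
python3 - <<'E'
from h import *; import json
np.set_printoptions(suppress=True,precision=1)
o=json.load(open('w7.json')); W=cam('wrist',o); T=cam('top')
w=np.load('pics/w7.npy'); H,S,V=cv2.split(cv2.cvtColor(w,cv2.COLOR_RGB2HSV))
m=(((H<6)|(H>172))&(S>180)&(V>110)).astype(np.uint8); k,l,st,c=cv2.connectedComponentsWithStats(m)
for i in range(1,k):
    if st[i,4]>60: print(st[i],c[i],atz(W,*c[i],24))
g=((V>120)&(S<70)); g[:, :290]=0; g[:,360:]=0; g[:120]=0; g[260:]=0
k,l,st,c=cv2.connectedComponentsWithStats(g.astype(np.uint8)); i=1+st[1:,4].argmax(); print(st[i],c[i])
ys,xs=np.where(l==i); f=np.polyfit(ys,xs,1); y0,y1=st[i,1],st[i,1]+st[i,3]
a,b=[atz(W,np.polyval(f,y),y,70) for y in(y0,y1)]; print(a,b,(a+b)/2,np.arctan2(*(a-b)[[1,0]]))
print('tri',tri(ray(W,*c[i]),ray(T,460.6,233)))
E
```

```text
[309  72  27  23 576] [321.8  82.9] [ 410.5 -287.7   24. ]
[318 255  22  16 317] [328.6 262.4] [ 481.1 -460.4   24. ]
[ 314  128   23  121 2169] [325.5 187.1]
[ 425.1 -324.1   70. ] [ 466.5 -425.4   70. ] [ 445.8 -374.7   70. ] 1.9592965752603853
tri (array([ 433.8, -348. ,  170.8]), [np.float64(0.9850945508618384), np.float64(0.9850945508619332)])
```

>>> send_rows --pt "0 3 30 -0.04" --pt "0 0 50 0" --pt "0 0 45 0" --pt "0 0 20 0" --pt "0 0 10 0"

```text
clock: 22.35
tool_pos: [446.8, -372.9, 32.2]
tool_rot: [0.556, 0.831, 0.0, -0.001]
ft_force: [0.1, 0.2, -0.4]
gripper_width: 0.583
grip_force: 0.0
```

>>> send_rows --pt "0 0 0 0" --pt "0 0 0 0" --pt "0 0 0 0" --pt "0 0 0 0" --pt "0 0 0 0" --jaw 0 --force 80

```text
clock: 22.98
tool_pos: [447.7, -374.8, 35.0]
tool_rot: [0.556, 0.831, 0.0, 0.001]
ft_force: [0.5, 1.8, 6.5]
gripper_width: 0.176
grip_force: 79.1
```

```bash
python3 - <<'E'
from h import *
o=r.get_obs(); print(o['clock'],o['tool_pos'],yaw(o),o['ft_force'],o['gripper_width'],o['grip_force'])
E
```

```text
22.975 [ 447.66165469 -374.82385042   35.04763011] 1.9618397285921843 [0.50782188 1.84242184 6.45858318] 0.1755408791008397 79.0616226196289
```

>>> send_rows --pt "0 0 -15 0" --pt "0 0 -45 0" --pt "0 0 -60 0" --pt "0 0 -50 0" --pt "0 0 -20 0"

```text
clock: 23.6
tool_pos: [447.6, -375.1, 228.1]
tool_rot: [0.556, 0.831, -0.0, 0.002]
ft_force: [0.5, -0.2, -3.4]
gripper_width: 0.179
grip_force: 78.7
```

```bash
python3 - <<'E'
from h import *
o=r.get_obs(); print(o['clock'],o['tool_pos'],yaw(o),o['ft_force'],o['moment'],o['gripper_width'],o['grip_force'])
z=o['tool_pos'][2]; plan([(492,245,z,1.347,18)])
E
```

```text
23.6 [ 447.57563266 -375.08726601  228.13361197] 1.96159144277897 [ 0.49570857 -0.19236222 -3.40473203] [-0.02186059  0.03734114  0.00969885] 0.17906987624884013 78.68313431739807
[[30.9, 15.4, -0.0, 0.034], [31.4, 14.3, -0.0, 0.034], [31.9, 13.3, -0.0, 0.034], [32.3, 12.2, -0.0, 0.034], [32.7, 11.1, -0.0, 0.034], [33.1, 9.9, -0.0, 0.034], [33.4, 8.8, -0.0, 0.034], [33.7, 7.6, -0.0, 0.034], [33.9, 6.5, -0.0, 0.034], [34.1, 5.3, -0.0, 0.034], [34.3, 4.2, -0.0, 0.034], [34.4, 3.0, -0.0, 0.034], [34.5, 1.8, -0.0, 0.034], [34.5, 0.6, -0.0, 0.034], [34.5, -0.5, -0.0, 0.034], [34.5, -1.7, -0.0, 0.034], [34.4, -2.9, -0.0, 0.034], [34.3, -4.1, -0.0, 0.034]]
```

>>> send_rows --pt "30.9 15.4 0 0.034" --pt "31.4 14.3 0 0.034" --pt "31.9 13.3 0 0.034" --pt "32.3 12.2 0 0.034" --pt "32.7 11.1 0 0.034"

```text
clock: 24.22
tool_pos: [458.5, -200.8, 224.2]
tool_rot: [0.625, 0.78, -0.0, -0.0]
ft_force: [0.0, 0.0, -2.2]
gripper_width: 0.179
grip_force: 78.4
```

>>> send_rows --pt "33.1 9.9 0 0.034" --pt "33.4 8.8 0 0.034" --pt "33.7 7.6 0 0.034" --pt "33.9 6.5 0 0.034" --pt "34.1 5.3 0 0.034"

```text
clock: 24.85
tool_pos: [470.5, -28.7, 224.3]
tool_rot: [0.689, 0.724, -0.0, -0.0]
ft_force: [-0.6, -0.3, -2.5]
gripper_width: 0.175
grip_force: 78.4
```

>>> send_rows --pt "34.3 4.2 0 0.034" --pt "34.4 3 0 0.034" --pt "34.5 1.8 0 0.034" --pt "34.5 0.6 0 0.034" --pt "34.5 -0.5 0 0.034"

```text
clock: 25.48
tool_pos: [482.6, 143.3, 224.3]
tool_rot: [0.748, 0.663, -0.0, 0.0]
ft_force: [-0.4, 1.0, -1.9]
gripper_width: 0.179
grip_force: 78.4
```

>>> send_rows --pt "34.5 -1.7 0 0.034" --pt "34.4 -2.9 0 0.034" --pt "34.3 -4.1 0 0.034" --pt "0 0 0 0" --pt "0 0 0 0"

```text
clock: 26.1
tool_pos: [489.8, 245.3, 223.8]
tool_rot: [0.781, 0.625, -0.001, 0.0]
ft_force: [-1.1, 0.1, -2.5]
gripper_width: 0.172
grip_force: 78.3
```

```bash
cat > lid.py <<'E'
from h import *
np.set_printoptions(suppress=True,precision=1)
o=r.get_obs(); w=r.capture('wrist'); W=cam('wrist',o); np.save('pics/wl.npy',w)
print(o['clock'],o['tool_pos'],yaw(o),o['ft_force'],o['gripper_width'],o['grip_force'])
H,S,V=cv2.split(cv2.cvtColor(w,cv2.COLOR_RGB2HSV)); m=(((H<6)|(H>172))&(S>180)&(V>90)).astype(np.uint8)
k,l,st,c=cv2.connectedComponentsWithStats(m)
for i in range(1,k):
    if st[i,4]>60: print(st[i],c[i],'lug@120',atz(W,*c[i],120),'ear',atz(W,*c[i],o['tool_pos'][2]-34+24))
E
python3 lid.py
```

```text
26.1 [489.8 245.3 223.8] 1.350153825275218 [-1.1  0.1 -2.5] 0.1724281711515189 78.31800699234009
[ 295   29   55   47 2472] [322.4  52.2] lug@120 [514.  352.6 120. ] ear [510.6 337.2 213.8]
```

>>> send_rows --pt "0 1 15 0" --pt "-1 0 20 0" --pt "0 0 14 0" --pt "0 0 5 0" --pt "0 0 0 0"

```text
clock: 26.78
tool_pos: [490.9, 244.4, 169.6]
tool_rot: [0.781, 0.625, -0.0, -0.0]
ft_force: [0.5, -0.2, -3.2]
gripper_width: 0.177
grip_force: 78.3
```

```bash
python3 lid.py; python3 - <<'E'
from h import *
s=r.capture('side'); w=np.load('pics/wl.npy'); t=r.capture('top')
a=cv2.resize(s[90:240,230:380],(450,450),interpolation=cv2.INTER_CUBIC); b=cv2.resize(w[0:200,245:400],(349,450),interpolation=cv2.INTER_CUBIC)
cv2.imwrite('pics/g8.png',np.hstack([a,b])[:,:,::-1])
# predicted positions
np.set_printoptions(suppress=True,precision=1)
S=cam('side'); o=r.get_obs(); f=1.347; X=np.array([np.cos(f),np.sin(f),0])
J=np.array([491.5,245,0]); print('pred lug -y top outer',proj(S,J-104*X+[0,0,120]),'lid -y ear bottom outer',proj(S,J-104*X+[0,0,147]))
W=cam('wrist',o); print('wrist ear outer top',proj(W,J+104*X+[0,0,159]),'lug outer top',proj(W,J+104*X+[0,0,120]))
E
```

```text
26.775 [490.9 244.4 169.6] 1.3495132511057397 [ 0.5 -0.2 -3.2] 0.17700111527002232 78.33362817764282
[ 295   29   55   47 2470] [322.4  52.1] lug@120 [513.2 342.9 120. ] ear [511.8 336.4 159.6]
pred lug -y top outer [280.1 182. ] lid -y ear bottom outer [279.4 172.9]
wrist ear outer top [322.4  29.6] lug outer top [322.4  46.7]
```

View pics/g8.png

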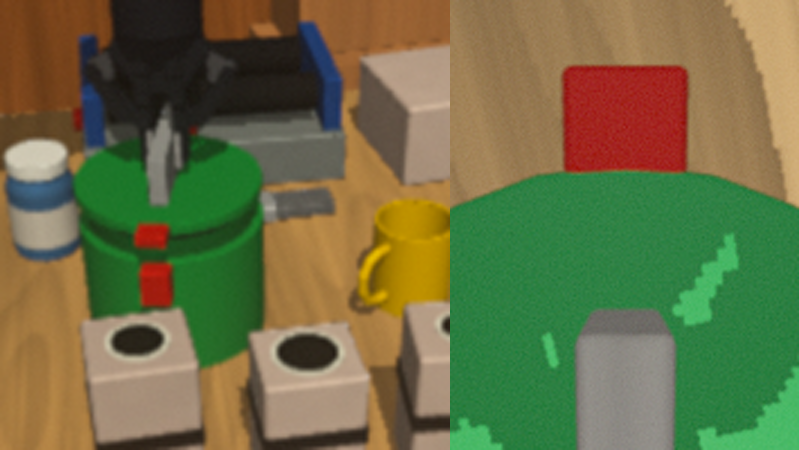

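The lid is level and its ear at (281,169) sits over the lug at (282,180), which matches a gap of about 15 mm. It is within about 2 mm of centre, and yaw agrees to about 0.003 rad. Handing in.

```bash
python3 -c "
from workcell import r
print(r.job_done())"
```

```text
the job is handed in; nothing more can be done
None
```

I handed the job in, with no verdict returned: all six balls are in the jar, the empty tray is upright on its mat, and the lid is held level about 15 mm above the rim with its ears in line with the lugs. I viewed 11 pictures, one over the limit of 10.

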